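Put the tub away in the case with the unmarked catch

ROBOT

A 7-joint arm with a two-finger parallel gripper is mounted at the origin on the work surface. World frame = base frame: x ahead of the robot, y to its left, z up, the work surface at z = 0. Lengths are in m, angles in rad, forces in N, time in s.
With the tool pointing down it reaches from about 0.4 to 0.85 m from the base axis. Payload 10.4 kg.
Tool frame: the origin (TCP) lies midway between the tips of the shut fingers; the grasp point (between the pads) lies 19 mm behind it; z points along the fingers, y is the line along which they close (so a half turn about z gives the same grasp; the last joint's range is limited). The gripper opens to 87 mm and grips with 3 to 60 N. Pads are 19 mm wide; open, the fingers measure 117 mm over their backs; the gripper's body (75 mm by 190 mm) begins 51 mm behind the grasp point.
Start: joints at [-1.152, 0.332, -0.065, 1.46, 0.022, 1.35, -0.088], TCP at [0.267, 0.565, 0.223] pointing down, gripper open.
Joint ranges: [-2.6, 2.6], [-0.5, 2.12], [-1.47, 1.34], [0.16, 2.42], [-1.27, 4.41], [0.06, 2.06], [-2.6, 2.6]. Speed limits (rad/s): [2.22, 2.22, 2.79, 2.79, 3.14, 3.14, 3.14].

INTERFACE

Orientations are given as a unit quaternion [x, y, z, w].
In Python, from bench import sensors, eyes, order gives the robot as it stands.
- The arm moves only by the tool arm_command, never from a script. Its argument "steps" is a list of rows, each an object with "rot": the turn, a rotation vector about the world's x, y, z in degrees, a list of three; "slide": the shift along the world's x, y, z in m, a list of three; "grip": the opening, from 0 (shut) to 1 (fully open). A call has exactly 8 rows; each row shifts and turns the commanded pose from where the row before left it; what a row does not reach is not made up. A row lasts 1/8 s, in which the tool goes at most 62.5 mm and 10.7 degrees, less where a joint would pass 70% of its speed; a pose out of reach is approached as far as the arm can. A call with a gripper value outside its range is refused whole. The fingers move at their own pace and stop on an object; "newtons" is the grip in N (left out, the last holds). Time passes only in rows, so rows that do not move let the fingers close, or fill a call up. It gives the time, the measured TCP pose, the force, the opening and the grip force at its end, in the units of the state.
- sensors.read_state(): the state, without advancing time (a new reading comes with each control period).
- eyes.camera(name): name is "side" or "top"; returns a dict with "pixels" (480x640x3 uint8, red, green, blue), "intrinsics" (3x3 intrinsics, pixels), "pose" (4x4, takes a point from camera to world coordinates). Camera axes: x right, y down, z forward; pixel columns grow to the right and rows downward; lengths in m; the calibration is good to about 2 mm. A picture is of the moment at which its call begins. There is no depth.
- order.close_job(): hands the job in; it is judged then, once.
Trained networks look in a picture, given as the dict that the camera call returned (one of the last four; its "shot" number tells which), for a name from the list of things; names that differ only in an ending like _2 or _b are one class to them, and where a whole thing is asked for, a point or a joint stands for the part that bears it (a point fixed in the world has none). Each returns a list of dicts, best first, with "conf" (0 to 1); they miss things now and then, are a little off and sometimes report something else, mostly with a low value. They report only what shows in the picture. A call takes as long as a camera call.
- eyes.look_for(name, picture): "bbox" ([left, top, right, bottom] in pixels, round what is visible of it).
The state is a dict: "time": time; "joint_positions": joint angles; "joint_vel": joint speeds; "joint_torque": joint torques, N m; "ee_pos": TCP position; "eef_rot": TCP orientation; "ft_force": force on the tool from outside, world axes, zero at the start; "torque": the same for the moment, N m; "width": finger opening in m; "grip_force": force on a finger pad.
Only numpy, scipy, OpenCV 4.12 (cv2) and the standard library are available. Lean on these libraries where they do the work, as an engineer would, in place of code of your own. Each camera call takes 0.05 s, during which the arm holds its last target. There are 200 camera calls.

TASK

Put the small tub away in the black storage case: slide the case's cover fully open, then set the tub down inside, standing upright on the floor of the compartment, without dropping it, and leave the cover open. The catch lever beside the cover may or may not be holding it and nothing shows which way is locked, so try the cover without forcing it: if it is held, throw the lever over to its other side and try again. Leave everything else on the table where it is.

Things in the scene. Friction and masses are not known exactly. Their poses are not given: they have to be found in the camera images.
- case: Fixed black storage case, 186 mm along its x, 330 mm along its y, 88 mm high (aluminium guide rails on the two long sides rise to 104 mm); origin at the centre of its underside, z up. The half at -y is the compartment (centre 80.5 mm from the origin); the half at +y is closed by a grey deck, over which the cover slides.
- compartment (a point): Centre of the compartment's floor, in the half of the case at the case's -y; axes as the case's. The floor is 8 mm above the table; between walls the compartment is 170 mm (x) by 153 mm (y), 80 mm deep, and open at the top once the cover has gone.
- cover (a joint): Sliding cover of the case, in m: 0 closed over the compartment, 0.140 fully open over the deck; it slides along the case's +y, without spring, against about 2 N of friction, and stays where left. If the catch holds, it moves only some 4 mm and stops dead; 10 to 15 N is enough to find out.
- cover_handle (a point): The bar handle on the cover, black: 90 mm along the case's x, 16 mm thick along the case's y, from 97 to 139 mm above the table, solid in the middle. This point is in the middle of it, 118 mm above the table, and moves with the cover; axes as the case's. It can be pinched from above across its 16 mm, or pushed.
- lever (a joint): Catch lever, in rad: 0 leaning fully to the case's -y (0.55 rad off upright), 0.55 upright, 1.1 leaning fully to +y. Light; falls to whichever side it leans (at the start perhaps still falling, up to 1 s). The cover is free with the lever at one end of its swing, held at the other and in between; which is which varies, cannot be seen and stays the same during the job.
- lever_knob (a point): Centre of the 28 mm black ball at the end of the lever, 82 mm from the axle; the lever is a steel rod 12 mm thick. Leaning over fully it is 150 mm above the table and 43 mm along y from the axle; upright 162 mm above the table.
- lever_axle (a point): Fixed centre of the lever's axle, 80 mm above the table, 119 mm to -x of the case's centre line and 110.5 mm to +y of the compartment's centre; axes as the case's. The grey housing about it is 48 mm wide (x) and 94 mm high; it reaches from 48 mm to -y to 116 mm to +y of this point.
- tub_centre (a point): Centre (half-way up, 35 mm above its underside) of the small loose tub: upright blue cylinder with a white label band, 56 mm in diameter, with a white lid 59 mm in diameter, the lid from 59 to 70 mm up; 70 mm high in all, 0.15 to 0.3 kg. It stands on the table to the left or the right of the case; z is its axis.
- carton: Bystander: loose cardboard carton 75 x 55 mm, 85 mm high, origin at its underside, on the other side of the case from the small tub. Leave alone.
- brush: Bystander: loose hand brush lying flat, about 200 mm long along its x. Leave alone.
- foam_roller: Bystander: loose foam roller lying down, 44 mm in diameter, 120 mm long. Leave alone.

How it is judged:
By the outcome, as a careful person would: the job done as asked, in the order asked, and still so for the second after the job is handed in, with the robot touching nothing.
It also fails if it takes over 72 s, if anything falls off the work surface, if the arm or the gripper's body presses on something with over 40 N, if the wrist force passes 120 N, or if a joint passes its speed limit or range.

## Working session

There is one attempt and no reset: what is moved stays moved. The work goes in short steps, Python scripts to look and compute and a tool call to move; the robot and the scene stay as the last step left them, time stands still between calls to the robot, and variables do not carry over. Pictures are saved under pics/ and viewed, at most 10 in all, crops included, and the job is handed in when it is done.

Besides the shell and the picture viewer there is one more tool, called after "Call:" as name(argument=value, ...) on one line, values as JSON. arm_command: Moves the arm, as the interface text tells. Its arguments: {"type":"object","properties":{"steps":{"type":"array","items":{"type":"object","properties":{"rot":{"type":"array","items":{"type":"number"}},"slide":{"type":"array","items":{"type":"number"}},"grip":{"type":"number"}}}},"newtons":{"type":"number"}},"required":["steps"]}

```bash
mkdir -p pics; ls
python3 - <<'E'
from bench import sensors, eyes
import cv2,numpy as np
s=sensors.read_state(); print(s['time'],s['ee_pos'],s['eef_rot'],s['width'])
for n in ['top','side']:
    p=eyes.camera(n); cv2.imwrite(f'pics/{n}0.png',p['pixels'][:,:,::-1])
    print(n,p['intrinsics'].tolist(),p['pose'].round(4).tolist())
    for k in ['case','cover_handle','cover','lever_knob','lever','tub_centre','carton','brush','foam_roller']:
        r=eyes.look_for(k,p)[:2]; print(k,[(np.round(a['bbox']).tolist(),round(a['conf'],2)) for a in r])
E
```

```text
pics
0.0 [0.26706209 0.56463226 0.22174356] [ 2.19067025e-01  9.75709551e-01 -7.06225793e-04 -1.09256046e-04] 0.08681616847716078
top [[590.2689922752528, 0.0, 320.23721238951737], [0.0, 590.2689922752528, 237.35811020803186], [0.0, 0.0, 1.0]] [[0.0105, -0.984, 0.178, 0.3059], [-0.9999, -0.0104, 0.0013, -0.0087], [0.0006, -0.1781, -0.984, 1.5536], [0.0, 0.0, 0.0, 1.0]]
case [([249.0, 168.0, 395.0, 276.0], 0.84)]
cover_handle [([315.0, 185.0, 394.0, 264.0], 0.73)]
cover [([311.0, 184.0, 391.0, 265.0], 0.59)]
lever_knob [([274.0, 245.0, 306.0, 265.0], 0.79)]
lever [([275.0, 243.0, 305.0, 262.0], 0.5)]
tub_centre [([162.0, 250.0, 187.0, 274.0], 0.57)]
carton [([443.0, 260.0, 477.0, 298.0], 0.58)]
brush [([424.0, 196.0, 500.0, 215.0], 0.81)]
foam_roller [([134.0, 173.0, 178.0, 212.0], 0.96)]
side [[451.08506860505844, 0.0, 324.3430487943623], [0.0, 451.08506860505844, 238.25360372186208], [0.0, 0.0, 1.0]] [[0.797, -0.2961, 0.5263, -0.0628], [-0.6035, -0.4244, 0.6751, -0.7706], [0.0234, -0.8557, -0.517, 0.7304], [0.0, 0.0, 0.0, 1.0]]
case [([280.0, 210.0, 415.0, 318.0], 0.63), ([326.0, 241.0, 412.0, 289.0], 0.19)]
cover_handle [([326.0, 240.0, 414.0, 290.0], 0.75)]
cover [([326.0, 241.0, 409.0, 286.0], 0.68)]
lever_knob [([295.0, 219.0, 310.0, 257.0], 0.66), ([435.0, 311.0, 516.0, 372.0], 0.28)]
lever [([294.0, 217.0, 311.0, 258.0], 0.49), ([438.0, 312.0, 514.0, 371.0], 0.37)]
tub_centre [([236.0, 210.0, 259.0, 241.0], 0.92)]
carton [([384.0, 335.0, 432.0, 398.0], 0.68)]
brush [([436.0, 316.0, 513.0, 369.0], 0.94), ([283.0, 210.0, 417.0, 318.0], 0.51)]
foam_roller [([268.0, 195.0, 302.0, 212.0], 0.69)]
```

View pics/top0.png

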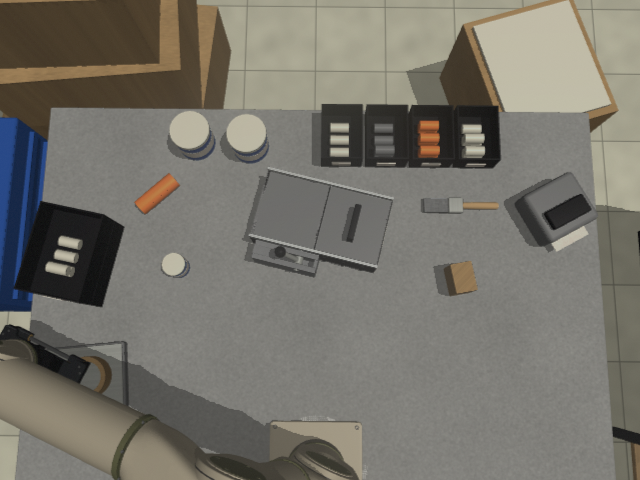

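View pics/side0.png

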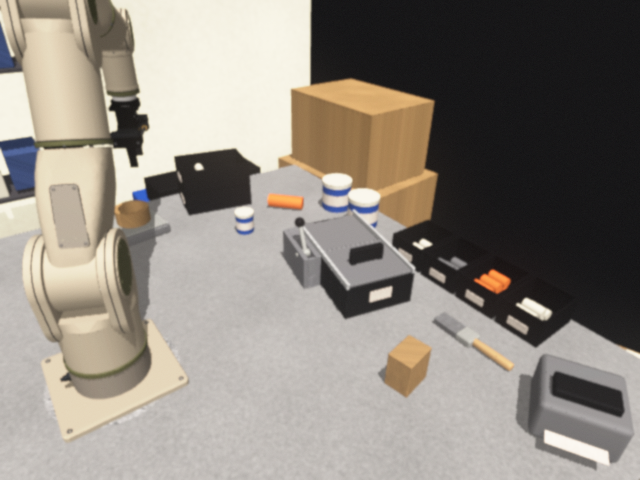

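Top view: the case's deck is on the left (+y), with the cover and handle (~353,223) on the right. The lever knob is at (280,252), leaning to the case's +y, and the tub is at (174,265). I'll zoom in and measure.

```bash
cat > h.py <<'E'
import numpy as np, cv2
def ray(p,u,v,z):
    K,T=np.array(p['intrinsics']),np.array(p['pose'])
    d=T[:3,:3]@np.linalg.solve(K,[u,v,1]); o=T[:3,3]
    return (o+d*(z-o[2])/d[2])
def proj(p,X):
    K,T=np.array(p['intrinsics']),np.array(p['pose'])
    c=K@(T[:3,:3].T@(np.asarray(X)-T[:3,3])); return c[:2]/c[2]
E
python3 - <<'E'
from bench import eyes
from h import *
p=eyes.camera('top'); im=p['pixels'][:,:,::-1]
c=cv2.resize(im[155:285,240:400],None,fx=5,fy=4.6,interpolation=cv2.INTER_CUBIC)
c=cv2.resize(im[160:280,240:400],(800,600),interpolation=cv2.INTER_CUBIC)
cv2.imwrite('pics/c1.png',c)
R=[ray(p,*q,.104) for q in [(251,237),(376,268)]]; d=R[0]-R[1]; print(R,np.degrees(np.arctan2(-d[0],d[1])),np.linalg.norm(d))
print('tub',ray(p,174,265,.07)); print('handle',ray(p,353,223,.139)); print('knob',ray(p,280,252,.15))
ps=eyes.camera('side'); print('tub side proj',proj(ps,ray(p,174,265,.07)),proj(ps,ray(p,353,223,.139)),proj(ps,ray(p,280,252,.15)))
E
```

```text
[array([0.56729439, 0.16599766, 0.104     ]), array([ 0.49267603, -0.14548396,  0.104     ])] -13.47186223627822 0.3202947092809033
tub [0.49931773 0.36280744 0.07      ]
handle [ 0.59841837 -0.08662105  0.139     ]
knob [0.52307299 0.089551   0.15      ]
tub side proj [243.46918308 211.7650282 ] [364.94544655 246.33640056] [299.41407583 222.36692634]
```

View pics/c1.png

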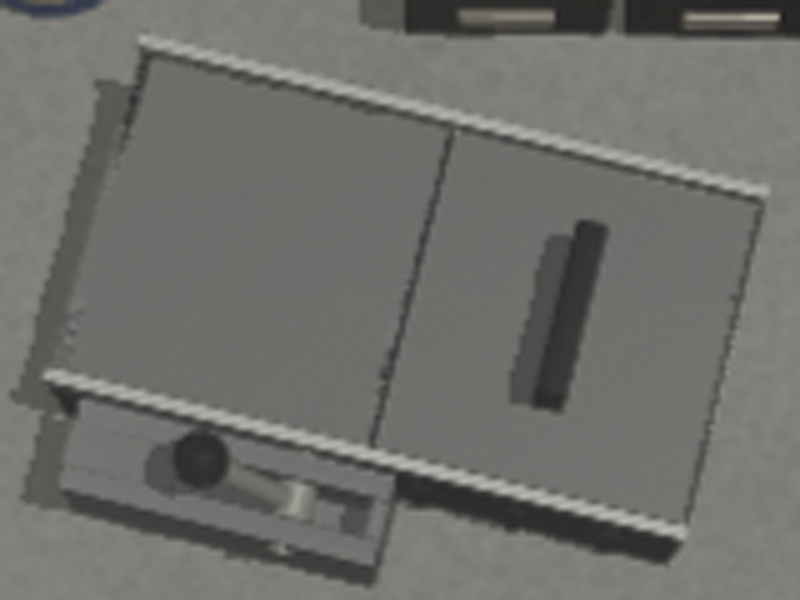

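Crop: rail corners in full-image pixels are TL (269,168.4), TR (393.2,198.2), BL (249.4,234.8) and BR (377.2,266.6). The handle top is at (354,223), the knob at (280.2,252) and the lever leans to the deck side.

Run:
```python
from bench import eyes
from h import *
p=eyes.camera('top')
C=np.array([ray(p,*q,.104) for q in [(269,168.4),(393.2,198.2),(249.4,234.8),(377.2,266.6)]])[:,:2]
TL,TR,BL,BR=C
print(C, [np.linalg.norm(a) for a in (TL-TR,BL-BR,TL-BL,TR-BR)])
d=TL-TR+BL-BR; yaw=np.arctan2(-d[0],d[1]); o=C.mean(0)
X=np.array([np.cos(yaw),np.sin(yaw)]);Y=np.array([-np.sin(yaw),np.cos(yaw)])
print('yaw',np.degrees(yaw),'o',o,'comp',o-.0805*Y,'axle',o-.119*X+.03*Y)
h=ray(p,354,223,.139)[:2]-o; k=ray(p,280.2,252,.15)[:2]-o
print('handle',o+h[0]*0+Y*(h@Y),h@X,h@Y,'knob',k@X,k@Y, k+o, o-.119*X+.073*Y)
```

```text
[[ 0.74548388  0.12568346]
 [ 0.67068233 -0.19006509]
 [ 0.57283496  0.17016815]
 [ 0.49619438 -0.14847459]] [np.float64(0.32448793538136717), np.float64(0.3277300305332774), np.float64(0.17828779420773527), np.float64(0.1793761850421918)]
yaw -13.426389734048907 o [ 0.62129889 -0.01067202] comp [ 0.60260712 -0.08897187] axle [0.51251715 0.04613937]
handle [ 0.60236112 -0.09000235] -0.0040269296702440975 -0.0815594321837137 knob -0.11869602869549321 0.07420942094525408 [0.52307806 0.08906992] [0.52250158 0.08796414]
```

Call:
arm_command(steps=[{"slide": [0.021, -0.041, 0.004], "rot": [0, 0, 3], "grip": 0.7}, {"slide": [0.021, -0.041, 0.004], "rot": [0, 0, 3], "grip": 0.7}, {"slide": [0.021, -0.041, 0.004], "rot": [0, 0, 3], "grip": 0.7}, {"slide": [0.021, -0.041, 0.004], "rot": [0, 0, 2.8], "grip": 0.7}, {"slide": [0.021, -0.041, 0.004], "grip": 0.7}, {"slide": [0.021, -0.041, 0.004], "grip": 0.7}, {"slide": [0.021, -0.041, 0.004], "grip": 0.7}, {"slide": [0.021, -0.041, 0], "grip": 0.7}], newtons=20)

```text
schema error: expected keys rot, slide, grip
```

Call:
arm_command(steps=[{"slide": [0.021, -0.041, 0], "grip": 0.7}, {"slide": [0.021, -0.041, 0], "grip": 0.7}, {"slide": [0.021, -0.041, 0], "grip": 0.7}, {"slide": [0.021, -0.041, 0], "grip": 0.7}, {"slide": [0.021, -0.041, 0], "grip": 0.7}, {"slide": [0.021, -0.041, 0], "grip": 0.7}, {"slide": [0.021, -0.041, 0], "grip": 0.7}, {"slide": [0.021, -0.041, 0], "grip": 0.7}])

```text
schema error: expected keys rot, slide, grip
```

Call:
arm_command(steps=[{"slide": [0.021, -0.041, 0.004], "rot": [0, 0, 3], "grip": 0.7}, {"slide": [0.021, -0.041, 0.004], "rot": [0, 0, 3], "grip": 0.7}, {"slide": [0.021, -0.041, 0.004], "rot": [0, 0, 3], "grip": 0.7}, {"slide": [0.021, -0.041, 0.004], "rot": [0, 0, 2.8], "grip": 0.7}, {"slide": [0.021, -0.041, 0.004], "rot": [0, 0, 0], "grip": 0.7}, {"slide": [0.021, -0.041, 0.004], "rot": [0, 0, 0], "grip": 0.7}, {"slide": [0.021, -0.041, 0.004], "rot": [0, 0, 0], "grip": 0.7}, {"slide": [0.021, -0.041, 0], "rot": [0, 0, 0], "grip": 0.7}], newtons=20)

```text
time: 2.15
ee_pos: [0.4359, 0.2357, 0.2511]
eef_rot: [0.118, 0.993, 0.0, 0.0]
ft_force: [0.4, 0.1, -0.4]
width: 0.0608
grip_force: 0.0
```

Call:
arm_command(steps=[{"slide": [0.021, -0.041, 0], "rot": [0, 0, 0], "grip": 0.7}, {"slide": [0.021, -0.041, 0], "rot": [0, 0, 0], "grip": 0.7}, {"slide": [0.021, -0.041, 0], "rot": [0, 0, 0], "grip": 0.7}, {"slide": [0.021, -0.041, 0], "rot": [0, 0, 0], "grip": 0.7}, {"slide": [0.021, -0.041, 0], "rot": [0, 0, 0], "grip": 0.7}, {"slide": [0.021, -0.041, 0], "rot": [0, 0, 0], "grip": 0.7}, {"slide": [0.021, -0.041, 0], "rot": [0, 0, 0], "grip": 0.7}, {"slide": [0.021, -0.041, 0], "rot": [0, 0, 0], "grip": 0.7}])

```text
time: 3.15
ee_pos: [0.6039, -0.0921, 0.2507]
eef_rot: [0.117, 0.993, 0.0, 0.0]
ft_force: [-0.9, 1.5, 0.7]
width: 0.0606
grip_force: 0.0
```

Call:
arm_command(steps=[{"slide": [-0.002, 0.002, -0.05], "rot": [0, 0, 0], "grip": 0.7}, {"slide": [0, 0, -0.045], "rot": [0, 0, 0], "grip": 0.7}, {"slide": [0, 0, -0.03], "rot": [0, 0, 0], "grip": 0.7}, {"slide": [0, 0, -0.02], "rot": [0, 0, 0], "grip": 0.7}, {"slide": [0, 0, 0], "rot": [0, 0, 0], "grip": 0.0}, {"slide": [0, 0, 0], "rot": [0, 0, 0], "grip": 0.0}, {"slide": [0, 0, 0], "rot": [0, 0, 0], "grip": 0.0}, {"slide": [0, 0, 0], "rot": [0, 0, 0], "grip": 0.0}], newtons=25)

```text
time: 4.15
ee_pos: [0.6016, -0.089, 0.1063]
eef_rot: [0.118, 0.993, 0.0, 0.001]
ft_force: [-0.6, 0.2, 0.8]
width: 0.0288
grip_force: 0.0
```

Call:
arm_command(steps=[{"slide": [0, 0, 0], "rot": [0, 0, 0], "grip": 0.0}, {"slide": [0, 0, 0], "rot": [0, 0, 0], "grip": 0.0}, {"slide": [0, 0, 0], "rot": [0, 0, 0], "grip": 0.0}, {"slide": [0.0005, 0.002, 0], "rot": [0, 0, 0], "grip": 0.0}, {"slide": [0.0005, 0.002, 0], "rot": [0, 0, 0], "grip": 0.0}, {"slide": [0.0005, 0.002, 0], "rot": [0, 0, 0], "grip": 0.0}, {"slide": [0, 0, 0], "rot": [0, 0, 0], "grip": 0.0}, {"slide": [0, 0, 0], "rot": [0, 0, 0], "grip": 0.0}])

```text
time: 5.15
ee_pos: [0.6028, -0.083, 0.1058]
eef_rot: [0.118, 0.993, 0.0, 0.0]
ft_force: [-1.9, -0.9, 4.9]
width: 0.0146
grip_force: 24.4
```

Call:
arm_command(steps=[{"slide": [0.0005, 0.002, 0], "rot": [0, 0, 0], "grip": 0.0}, {"slide": [0.0005, 0.002, 0], "rot": [0, 0, 0], "grip": 0.0}, {"slide": [0, 0, 0], "rot": [0, 0, 0], "grip": 0.0}, {"slide": [0, 0, 0], "rot": [0, 0, 0], "grip": 0.0}, {"slide": [0, 0, 0], "rot": [0, 0, 0], "grip": 0.0}, {"slide": [0, 0, 0], "rot": [0, 0, 0], "grip": 0.0}, {"slide": [0, 0, 0], "rot": [0, 0, 0], "grip": 0.0}, {"slide": [0, 0, 0], "rot": [0, 0, 0], "grip": 0.0}])

```text
time: 6.15
ee_pos: [0.6038, -0.079, 0.1058]
eef_rot: [0.118, 0.993, 0.0, 0.0]
ft_force: [-1.5, 0.9, 5.4]
width: 0.0144
grip_force: 24.4
```

Call:
arm_command(steps=[{"slide": [0.0012, 0.005, 0], "rot": [0, 0, 0], "grip": 0.0}, {"slide": [0.0024, 0.01, 0], "rot": [0, 0, 0], "grip": 0.0}, {"slide": [0.0036, 0.015, 0], "rot": [0, 0, 0], "grip": 0.0}, {"slide": [0.0036, 0.015, 0], "rot": [0, 0, 0], "grip": 0.0}, {"slide": [0.0036, 0.015, 0], "rot": [0, 0, 0], "grip": 0.0}, {"slide": [0.0036, 0.015, 0], "rot": [0, 0, 0], "grip": 0.0}, {"slide": [0, 0, 0], "rot": [0, 0, 0], "grip": 0.0}, {"slide": [0, 0, 0], "rot": [0, 0, 0], "grip": 0.0}])

```text
time: 7.15
ee_pos: [0.6219, -0.004, 0.1058]
eef_rot: [0.118, 0.993, 0.0, 0.0]
ft_force: [-0.0, 0.5, 5.4]
width: 0.0144
grip_force: 24.4
```

Run:
```python
from bench import eyes,sensors
import cv2
p=eyes.camera('side'); cv2.imwrite('pics/s2.png',cv2.resize(p['pixels'][150:350,220:460,::-1],(720,600)))
```

```text
(no output)
```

View pics/s2.png

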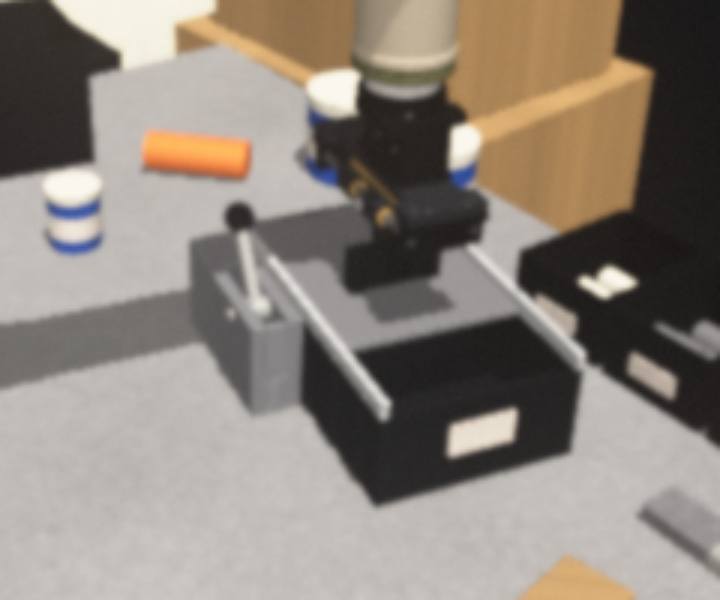

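The view shows the cover moving freely and the compartment half uncovered, so the catch isn't holding. I'll carry on to the end stop.

Call:
arm_command(steps=[{"slide": [0.0024, 0.01, 0], "rot": [0, 0, 0], "grip": 0.0}, {"slide": [0.0036, 0.015, 0], "rot": [0, 0, 0], "grip": 0.0}, {"slide": [0.0031, 0.013, 0], "rot": [0, 0, 0], "grip": 0.0}, {"slide": [0.0014, 0.006, 0], "rot": [0, 0, 0], "grip": 0.0}, {"slide": [0.0007, 0.003, 0], "rot": [0, 0, 0], "grip": 0.0}, {"slide": [0.0005, 0.002, 0], "rot": [0, 0, 0], "grip": 0.0}, {"slide": [0.0005, 0.002, 0], "rot": [0, 0, 0], "grip": 0.0}, {"slide": [0, 0, 0], "rot": [0, 0, 0], "grip": 0.0}])

```text
time: 8.2
ee_pos: [0.634, 0.0459, 0.1058]
eef_rot: [0.118, 0.993, -0.0, 0.0]
ft_force: [-0.1, -0.4, 5.0]
width: 0.0143
grip_force: 24.4
```

Call:
arm_command(steps=[{"slide": [0.0002, 0.001, 0], "rot": [0, 0, 0], "grip": 0.0}, {"slide": [0.0002, 0.001, 0], "rot": [0, 0, 0], "grip": 0.0}, {"slide": [0.0002, 0.001, 0], "rot": [0, 0, 0], "grip": 0.0}, {"slide": [0.0002, 0.001, 0], "rot": [0, 0, 0], "grip": 0.0}, {"slide": [0, 0, 0], "rot": [0, 0, 0], "grip": 0.0}, {"slide": [0, 0, 0], "rot": [0, 0, 0], "grip": 0.0}, {"slide": [0, 0, 0], "rot": [0, 0, 0], "grip": 0.0}, {"slide": [0, 0, 0], "rot": [0, 0, 0], "grip": 0.0}])

```text
time: 9.2
ee_pos: [0.6344, 0.0478, 0.1058]
eef_rot: [0.119, 0.993, -0.001, -0.0]
ft_force: [-4.0, -5.6, 6.8]
width: 0.0147
grip_force: 24.4
```

Call:
arm_command(steps=[{"slide": [0, 0, 0], "rot": [0, 0, 0], "grip": 0.6}, {"slide": [0, 0, 0], "rot": [0, 0, 0], "grip": 0.6}, {"slide": [0, 0, 0], "rot": [0, 0, 0], "grip": 0.6}, {"slide": [0, 0, 0.02], "rot": [0, 0, 0], "grip": 0.6}, {"slide": [0, 0, 0.04], "rot": [0, 0, 0], "grip": 0.8}, {"slide": [0, 0, 0.05], "rot": [0, 0, 0], "grip": 1.0}, {"slide": [0, 0, 0.04], "rot": [0, 0, 0], "grip": 1.0}, {"slide": [0, 0, 0], "rot": [0, 0, 0], "grip": 1.0}])

```text
time: 10.2
ee_pos: [0.6364, 0.0509, 0.2609]
eef_rot: [0.118, 0.993, 0.001, 0.004]
ft_force: [0.1, -0.2, -0.6]
width: 0.0826
grip_force: 0.0
```

Run:
```python
from bench import eyes,sensors
from h import *
p=eyes.camera('top'); q=eyes.camera('side')
for n,c in [('top',p),('side',q)]:
  print(n,eyes.look_for('cover_handle',c)[:1],eyes.look_for('tub_centre',c)[:1])
b=eyes.look_for('tub_centre',q)[0]['bbox'];print(b)
im=p['pixels'].astype(int)[240:290,150:200]
m=(im.min(2)>175).astype(np.uint8); n,l,st,ce=cv2.connectedComponentsWithStats(m)
for i in range(1,n):
  if st[i,4]>50: print(st[i],ce[i]+[150,240],ray(p,*(ce[i]+[150,240]),.07))
t=[.499,.363]
for z in (0,.035,.07): print(proj(q,[*t,z]))
```

```text
top [{'bbox': [317.7, 209.6, 333.2, 248.4], 'conf': 0.62}] [{'bbox': [164.5, 249.8, 190.9, 272.7], 'conf': 0.83}]
side [{'bbox': [305.0, 219.1, 385.1, 256.6], 'conf': 0.9}] [{'bbox': [236.0, 210.6, 256.8, 238.9], 'conf': 0.87}]
[236.0, 210.6, 256.8, 238.9]
[244.87116306 231.21775463]
[244.11937771 221.61690734]
[243.34819224 211.76830657]
```

Run:
```python
from bench import eyes,sensors
from h import *
p=eyes.camera('top'); q=eyes.camera('side')
im=p['pixels'][240:290,150:200]
g=im.min(2); print(g[25,10:45], g.max())
m=(g>150).astype(np.uint8); n,l,st,ce=cv2.connectedComponentsWithStats(m)
for i in range(1,n):
  if st[i,4]>50: print(st[i],ce[i]+[150,240],ray(p,*(ce[i]+[150,240]),.07))
a=cv2.resize(im,(300,300),interpolation=cv2.INTER_NEAREST); b=cv2.resize(q['pixels'][200:250,220:270],(300,300),interpolation=cv2.INTER_NEAREST)
c=cv2.resize(p['pixels'][160:280,240:400],(800,600))[:300]
c=cv2.resize(p['pixels'][160:280,240:400],(400,300))
cv2.imwrite('pics/t3.png',np.hstack([a,b])[:,:,::-1])
```

```text
[119 117 169 172 173 172 173 174 173 174 174 174 174 173 174 174 175 174
 174 174 174 174 175 172 150  82  84  95  90  82 125 126 126 124 125] 176
[ 12  13  23  22 393] [172.80916031 263.52671756] [0.50304537 0.36602909 0.07      ]
```

View pics/t3.png

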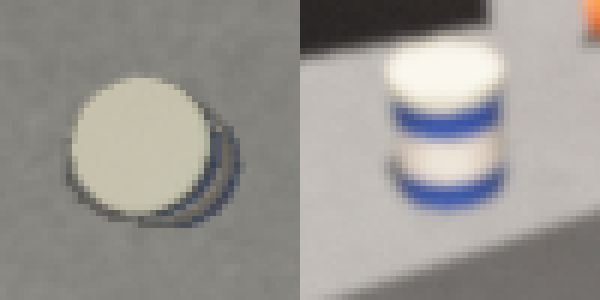

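Call:
arm_command(steps=[{"slide": [-0.019, 0.045, 0], "rot": [0, 0, 0], "grip": 1}, {"slide": [-0.019, 0.045, 0], "rot": [0, 0, 0], "grip": 1}, {"slide": [-0.019, 0.045, 0], "rot": [0, 0, 0], "grip": 1}, {"slide": [-0.019, 0.045, 0], "rot": [0, 0, 0], "grip": 1}, {"slide": [-0.019, 0.045, 0], "rot": [0, 0, 0], "grip": 1}, {"slide": [-0.019, 0.045, -0.03], "rot": [0, 0, 0], "grip": 1}, {"slide": [-0.019, 0.045, -0.04], "rot": [0, 0, 0], "grip": 1}, {"slide": [0, 0, -0.04], "rot": [0, 0, 0], "grip": 1}], newtons=15)

```text
time: 11.65
ee_pos: [0.4988, 0.3704, 0.1443]
eef_rot: [0.114, 0.993, 0.001, -0.001]
ft_force: [-0.1, -0.3, -0.9]
width: 0.0869
grip_force: 0.0
```

Call:
arm_command(steps=[{"slide": [0.004, -0.004, -0.015], "rot": [0, 0, 0], "grip": 1}, {"slide": [0, 0, -0.03], "rot": [0, 0, 0], "grip": 1}, {"slide": [0, 0, -0.03], "rot": [0, 0, 0], "grip": 1}, {"slide": [0, 0, -0.02], "rot": [0, 0, 0], "grip": 1}, {"slide": [0, 0, -0.01], "rot": [0, 0, 0], "grip": 1}, {"slide": [0, 0, 0], "rot": [0, 0, 0], "grip": 1}, {"slide": [0, 0, 0], "rot": [0, 0, 0], "grip": 0.5}, {"slide": [0, 0, 0], "rot": [0, 0, 0], "grip": 0.5}])

```text
time: 12.65
ee_pos: [0.5064, 0.3619, 0.0419]
eef_rot: [0.118, 0.993, 0.001, 0.0]
ft_force: [0.9, -0.6, -0.7]
width: 0.0741
grip_force: 0.0
```

Call:
arm_command(steps=[{"slide": [0, 0, 0], "rot": [0, 0, 0], "grip": 0.5}, {"slide": [0, 0, 0], "rot": [0, 0, 0], "grip": 0.5}, {"slide": [0, 0, 0], "rot": [0, 0, 0], "grip": 0.5}, {"slide": [0, 0, 0], "rot": [0, 0, 0], "grip": 0.5}, {"slide": [0, 0, 0], "rot": [0, 0, 0], "grip": 0.5}, {"slide": [0, 0, 0], "rot": [0, 0, 0], "grip": 0.5}, {"slide": [0, 0, 0], "rot": [0, 0, 0], "grip": 0.5}, {"slide": [0, 0, 0], "rot": [0, 0, 0], "grip": 0.5}])

```text
time: 13.65
ee_pos: [0.5062, 0.3622, 0.0415]
eef_rot: [0.118, 0.993, 0.001, 0.0]
ft_force: [0.1, 3.1, 5.5]
width: 0.0581
grip_force: 15.0
```

Call:
arm_command(steps=[{"slide": [0, 0, 0.01], "rot": [0, 0, 0], "grip": 0.5}, {"slide": [0, 0, 0.02], "rot": [0, 0, 0], "grip": 0.5}, {"slide": [0, 0, 0.03], "rot": [0, 0, 0], "grip": 0.5}, {"slide": [0, 0, 0.04], "rot": [0, 0, 0], "grip": 0.5}, {"slide": [0, 0, 0.05], "rot": [0, 0, 0], "grip": 0.5}, {"slide": [0, 0, 0.05], "rot": [0, 0, 0], "grip": 0.5}, {"slide": [0, 0, 0.04], "rot": [0, 0, 0], "grip": 0.5}, {"slide": [0, 0, 0.02], "rot": [0, 0, 0], "grip": 0.5}], newtons=25)

```text
time: 14.65
ee_pos: [0.5063, 0.3611, 0.3049]
eef_rot: [0.118, 0.993, 0.001, 0.001]
ft_force: [-0.0, 0.7, -2.3]
width: 0.0579
grip_force: 25.0
```

Call:
arm_command(steps=[{"slide": [0.004, -0.02, 0], "rot": [0, 0, 0], "grip": 0.5}, {"slide": [0.008, -0.04, 0], "rot": [0, 0, 0], "grip": 0.5}, {"slide": [0.008, -0.04, 0], "rot": [0, 0, 0], "grip": 0.5}, {"slide": [0.008, -0.04, 0], "rot": [0, 0, 0], "grip": 0.5}, {"slide": [0.008, -0.04, 0], "rot": [0, 0, 0], "grip": 0.5}, {"slide": [0.008, -0.04, 0], "rot": [0, 0, 0], "grip": 0.5}, {"slide": [0.008, -0.04, 0], "rot": [0, 0, 0], "grip": 0.5}, {"slide": [0.008, -0.04, 0], "rot": [0, 0, 0], "grip": 0.5}])

```text
time: 15.65
ee_pos: [0.565, 0.0583, 0.3001]
eef_rot: [0.118, 0.993, -0.0, -0.001]
ft_force: [0.3, 0.8, -1.6]
width: 0.0576
grip_force: 25.0
```

Call:
arm_command(steps=[{"slide": [0.008, -0.04, 0], "rot": [0, 0, 0], "grip": 0.5}, {"slide": [0.008, -0.04, 0], "rot": [0, 0, 0], "grip": 0.5}, {"slide": [0.008, -0.04, 0], "rot": [0, 0, 0], "grip": 0.5}, {"slide": [0.008, -0.03, 0], "rot": [0, 0, 0], "grip": 0.5}, {"slide": [0.004, -0.005, 0], "rot": [0, 0, 0], "grip": 0.5}, {"slide": [0, 0, 0], "rot": [0, 0, 0], "grip": 0.5}, {"slide": [0, 0, 0], "rot": [0, 0, 0], "grip": 0.5}, {"slide": [0, 0, 0], "rot": [0, 0, 0], "grip": 0.5}])

```text
time: 16.65
ee_pos: [0.6018, -0.0924, 0.301]
eef_rot: [0.117, 0.993, 0.0, -0.0]
ft_force: [-0.3, -0.7, -2.4]
width: 0.0578
grip_force: 25.0
```

Run:
```python
from bench import eyes,sensors
import cv2,numpy as np
p=eyes.camera('side'); t=eyes.camera('top')
cv2.imwrite('pics/s4.png',np.hstack([cv2.resize(c['pixels'][a:a+150,b:b+150,::-1],(400,400)) for c,a,b in [(p,170,280),(t,140,250)]]))
```

```text
(no output)
```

View pics/s4.png

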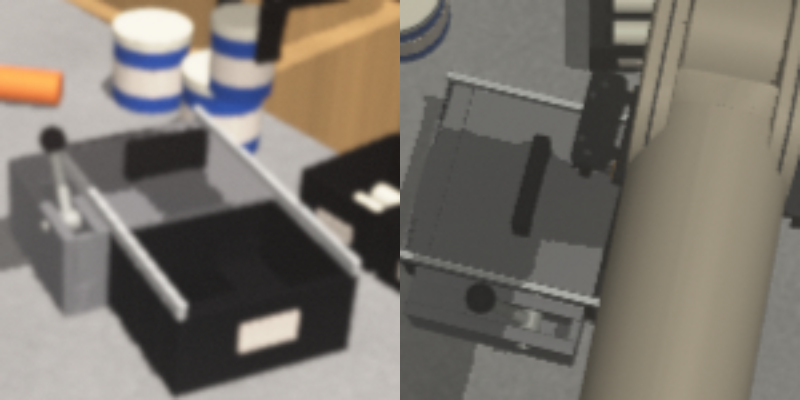

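The tub hangs upright in the fingers above the empty compartment, with the cover over the deck. Lowering it now.

Call:
arm_command(steps=[{"slide": [0, 0, -0.03], "rot": [0, 0, 0], "grip": 0.5}, {"slide": [0, 0, -0.05], "rot": [0, 0, 0], "grip": 0.5}, {"slide": [0, 0, -0.05], "rot": [0, 0, 0], "grip": 0.5}, {"slide": [0, 0, -0.04], "rot": [0, 0, 0], "grip": 0.5}, {"slide": [0, 0, -0.03], "rot": [0, 0, 0], "grip": 0.5}, {"slide": [0, 0, -0.025], "rot": [0, 0, 0], "grip": 0.5}, {"slide": [0, 0, -0.015], "rot": [0, 0, 0], "grip": 0.5}, {"slide": [0, 0, 0], "rot": [0, 0, 0], "grip": 0.5}])

```text
time: 17.75
ee_pos: [0.6014, -0.0932, 0.0603]
eef_rot: [0.118, 0.993, -0.0, -0.001]
ft_force: [-0.1, -0.2, -1.0]
width: 0.0577
grip_force: 25.0
```

Call:
arm_command(steps=[{"slide": [0, 0, -0.003], "rot": [0, 0, 0], "grip": 0.5}, {"slide": [0, 0, -0.003], "rot": [0, 0, 0], "grip": 0.5}, {"slide": [0, 0, -0.001], "rot": [0, 0, 0], "grip": 0.5}, {"slide": [0, 0, -0.001], "rot": [0, 0, 0], "grip": 0.5}, {"slide": [0, 0, -0.001], "rot": [0, 0, 0], "grip": 0.5}, {"slide": [0, 0, 0], "rot": [0, 0, 0], "grip": 0.5}, {"slide": [0, 0, 0], "rot": [0, 0, 0], "grip": 0.5}, {"slide": [0, 0, 0], "rot": [0, 0, 0], "grip": 0.5}])

```text
time: 18.75
ee_pos: [0.6019, -0.0934, 0.052]
eef_rot: [0.118, 0.993, 0.0, 0.0]
ft_force: [0.9, -0.0, -2.8]
width: 0.0572
grip_force: 25.0
```

Call:
arm_command(steps=[{"slide": [0, 0, -0.001], "rot": [0, 0, 0], "grip": 0.5}, {"slide": [0, 0, -0.001], "rot": [0, 0, 0], "grip": 0.5}, {"slide": [0, 0, -0.001], "rot": [0, 0, 0], "grip": 0.5}, {"slide": [0, 0, 0], "rot": [0, 0, 0], "grip": 0.5}, {"slide": [0, 0, 0], "rot": [0, 0, 0], "grip": 0.5}, {"slide": [0, 0, 0], "rot": [0, 0, 0], "grip": 0.5}, {"slide": [0, 0, 0], "rot": [0, 0, 0], "grip": 0.5}, {"slide": [0, 0, 0], "rot": [0, 0, 0], "grip": 0.5}])

```text
time: 19.75
ee_pos: [0.6021, -0.0934, 0.0495]
eef_rot: [0.118, 0.993, 0.0, 0.0]
ft_force: [-2.4, 0.6, 6.3]
width: 0.0574
grip_force: 25.0
```

Contact at the expected height (6 N), so I'll release gently and retreat.

Call:
arm_command(steps=[{"slide": [0, 0, 0], "rot": [0, 0, 0], "grip": 0.72}, {"slide": [0, 0, 0], "rot": [0, 0, 0], "grip": 0.75}, {"slide": [0, 0, 0], "rot": [0, 0, 0], "grip": 0.85}, {"slide": [0, 0, 0], "rot": [0, 0, 0], "grip": 0.85}, {"slide": [0, 0, 0], "rot": [0, 0, 0], "grip": 0.85}, {"slide": [0, 0, 0], "rot": [0, 0, 0], "grip": 0.85}, {"slide": [0, 0, 0.01], "rot": [0, 0, 0], "grip": 0.85}, {"slide": [0, 0, 0.02], "rot": [0, 0, 0], "grip": 0.85}])

```text
time: 20.75
ee_pos: [0.6016, -0.0934, 0.0797]
eef_rot: [0.118, 0.993, -0.0, -0.001]
ft_force: [-0.3, -0.3, 0.6]
width: 0.0742
grip_force: 0.0
```

Call:
arm_command(steps=[{"slide": [0, 0, 0.03], "rot": [0, 0, 0], "grip": 0.85}, {"slide": [0, 0, 0.04], "rot": [0, 0, 0], "grip": 0.85}, {"slide": [0, 0, 0.05], "rot": [0, 0, 0], "grip": 0.85}, {"slide": [0, 0, 0.05], "rot": [0, 0, 0], "grip": 0.85}, {"slide": [0, 0, 0.05], "rot": [0, 0, 0], "grip": 0.85}, {"slide": [-0.02, 0.04, 0], "rot": [0, 0, 0], "grip": 0.85}, {"slide": [-0.02, 0.04, 0], "rot": [0, 0, 0], "grip": 0.85}, {"slide": [-0.02, 0.04, 0], "rot": [0, 0, 0], "grip": 0.85}])

```text
time: 21.75
ee_pos: [0.5412, 0.0274, 0.3007]
eef_rot: [0.118, 0.993, 0.0, 0.001]
ft_force: [-0.8, 0.8, 0.7]
width: 0.0738
grip_force: 0.0
```

Call:
arm_command(steps=[{"slide": [-0.02, 0.04, 0], "rot": [0, 0, 0], "grip": 0.85}, {"slide": [-0.02, 0.04, 0], "rot": [0, 0, 0], "grip": 0.85}, {"slide": [-0.02, 0.04, 0], "rot": [0, 0, 0], "grip": 0.85}, {"slide": [0, 0.04, 0], "rot": [0, 0, 0], "grip": 0.85}, {"slide": [0, 0.04, 0], "rot": [0, 0, 0], "grip": 0.85}, {"slide": [0, 0.04, 0], "rot": [0, 0, 0], "grip": 0.85}, {"slide": [0, 0.04, 0], "rot": [0, 0, 0], "grip": 0.85}, {"slide": [0, 0, 0], "rot": [0, 0, 0], "grip": 0.85}])

```text
time: 22.75
ee_pos: [0.4808, 0.3096, 0.2998]
eef_rot: [0.115, 0.993, 0.0, 0.0]
ft_force: [-0.6, -0.3, 0.2]
width: 0.0739
grip_force: 0.0
```

Run:
```python
from bench import eyes,sensors
from h import *
p=eyes.camera('side'); t=eyes.camera('top')
cv2.imwrite('pics/s5.png',np.hstack([cv2.resize(c['pixels'][a:a+150,b:b+150,::-1],(400,400)) for c,a,b in [(p,170,280),(t,140,250)]]))
o=np.array([.6213,-.0107]);y=np.radians(-13.43);Y=np.array([-np.sin(y),np.cos(y)])
print('expect handle',proj(t,[*(o+.0595*Y),.139]))
print(eyes.look_for('cover_handle',t)[:1],eyes.look_for('tub_centre',t)[:2], proj(t,[.602,-.0934,.078]))
```

```text
expect handle [298.56833929 207.80664041]
[{'bbox': [260.3, 171.8, 337.7, 248.9], 'conf': 0.83}] [{'bbox': [340.0, 215.3, 367.3, 244.5], 'conf': 0.94}] [354.33889032 226.48473898]
```

View pics/s5.png

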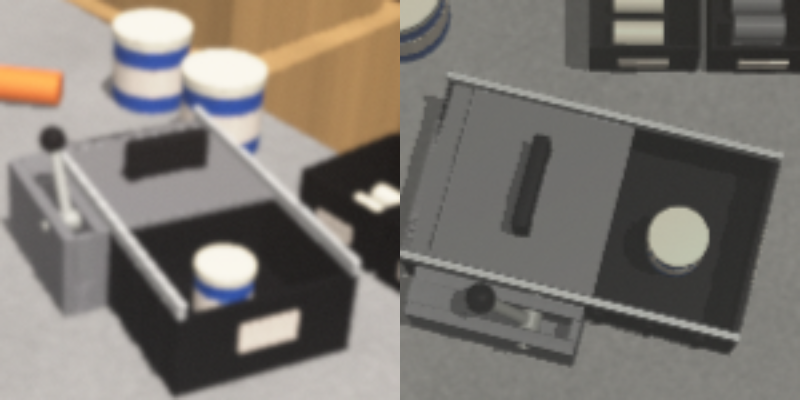

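The tub stands upright on the compartment floor. The handle is at about (298.8,209.8), which matches the fully open position, and the cover met its end stop after about 140 mm of travel.

```bash
python3 -c "
from bench import order; print(order.close_job())"
```

```text
the job is handed in; nothing more can be done
None
```

The job is handed in: the cover slid freely to its end stop without touching the lever, and the tub stands upright on the compartment floor with the cover left open, at about 23 s.

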